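Dock the sample module on the detector base and close its draw latch

TASK

Fit the loose sample module to the fixed detector base: clear the small blue-capped bottle out of the gap, slide the module squarely onto the base's two locating pegs until the faces meet, then swing the wire loop of the draw latch over onto the module's keeper and press the red lever down flat, past centre, so that the loop draws the module tight. Leave the blue-capped bottle standing upright on the worktop, and do not shift the black-capped and white-capped bottles that stand beside the lane.

Things in the scene. Friction and masses are not known exactly. Their poses are not given: they have to be found in the camera images.
- base: Detector base, fixed: light-grey instrument box 170 (x) by 150 (y) by 80 mm high, draw latch on its top, a small dark control panel on its -x side. Origin: centre of its underside, on the worktop. Its mating face is its -y side (turned to the robot's right). Place and yaw differ each time.
- dock_face (a point): Bottom middle of the base's mating face: x = 0, y = -75, z = 0 mm in the base's frame, same axes. Two fixed steel pegs stick out of the face 28 mm to -y, at x = -48 and +48 mm, z = 36 mm; diameter 12 mm, the last 13 mm tapering to a 3 mm tip.
- module: Sample module, loose: light-grey box 130 (x) by 110 (y) by 80 mm high, 0.55 to 1 kg, slides on the worktop under a push of some 3 to 8 N, too wide to grasp across. Origin: centre of its underside. Its -x, +x and -y sides are plain faces to push on. Seated, its origin is at x = 0, y = -130, z = 0 mm of the base's frame, axes parallel, top faces level.
- module_face (a point): Bottom middle of the module's mating face: x = 0, y = +55, z = 0 mm in the module's frame, same axes. In the face are two round holes, 14 mm wide, 32 mm deep, at x = -48 and +48 mm, z = 36 mm, that go over the base's pegs.
- keeper_seat (a point): Where the loop's crossbar bears on the keeper: x = 0, y = 30, z = 85 mm in the module's frame. The keeper is a steel hook on the module's top, 30 mm wide in x, y = 24 to 34 mm, 17 mm tall, its lip towards -y, on a flat plate 2.5 mm thick from y = -4 to 47 mm. Latched, the bar's axis is 2 mm to the -y side of this point.
- lever (a joint): Latch lever on the base, turning about the base's x axis: 0 rad = closed, flat, pointing to the base's +y; grows as it rises and leans over towards the module (-y); stop at 2.5. Starts at 1.95 to 2.4. Stays where it is left (friction 0.05 N m). Pressed down with the loop on the keeper it needs a few newtons, passes centre near 0.3 rad and then stays shut.
- latch_pivot (a point): The lever's axis: x = 0, y = -45, z = 94 mm in the base's frame. It lies between two fixed ears, 30 mm wide over all in x, that rise 4 mm above the axis.
- lever_end (a point): On the lever's upper (red padded) side, 52 mm along it from its axis and 7 mm out of it. The lever is a steel strip 20 mm wide (x = -10 to 10 mm), 60 mm long from its axis, its upper face 8 mm above the axis when flat, the very end curled up to 12 mm.
- loop (a joint): Wire loop hinged on the lever, swings freely about the base's x axis; value relative to the lever. The way the loop points, in the base's y-z plane (0 = +y, pi/2 = up, pi = -y, to the module), is pi + lever - loop. Starts near its stop at 4.3, leaning back above the base, clear of the lane. Pushed past upright it falls by itself towards -y, onto the module's top if that is there.
- loop_bar (a point): Middle of the loop's crossbar. The loop is a U of 4.4 mm wire: arms at x = -25 and +25 mm of the base's frame, outside the lever, crossbar 71 mm from its hinge pin, which sits on the lever 14 mm from the lever's axis (at 0.2 rad below the lever's direction). Pushing one arm near its end swings the loop.
- blue_cap_bottle: Small amber bottle with a blue cap, standing in the gap between module and base. 49 mm diameter up to about 70 mm, then a shoulder; cap 24 mm wide at 97 to 111 mm. 0.13 kg. Origin: centre of its underside.
- black_cap_bottle: Bystander: large amber bottle with a black cap, 65 mm diameter, 148 mm tall, beside the lane near the base. Origin: centre of its underside.
- white_cap_bottle: Bystander: amber bottle with a white cap, 59 mm diameter, 133 mm tall, on the other side of the lane (the two may have changed places). Origin: centre of its underside.

How it is judged:
By the outcome, as a careful person would: the job done as asked, in the order asked, and still so for the second after the job is handed in, with the robot touching nothing.
It also fails if it takes over 72 s, if anything falls off the work surface, if the arm or the gripper's body presses on something with over 40 N, if the wrist force passes 120 N, or if a joint passes its speed limit or range.

ROBOT

A 7-joint arm with a two-finger parallel gripper is mounted at the origin on a cart in front of the work surface, level with it; the furniture and walls round the work are solid. World frame = base frame: x ahead of the robot, y to its left, z up, the work surface at z = 0. Lengths are in m, angles in rad, forces in N, time in s.
With the tool pointing down it reaches from about 0.4 to 0.9 m from the base axis. Payload 5.6 kg.
Tool frame: the origin (TCP) lies midway between the tips of the shut fingers; the grasp point (between the pads) lies 19 mm behind it; y points along the fingers, z is the direction in which the jaws open and shut, and the axes are right-handed (so a half turn about y gives the same grasp; the last joint's range is limited). The gripper opens to 92 mm and grips with 3 to 60 N. Pads are 20 mm wide; open, the fingers measure 128 mm over their backs; the gripper's body (75 mm by 189 mm) begins 69 mm behind the grasp point.
Start: joints at [-1.368, 0.468, -0.012, 1.603, 0.006, 1.071, -0.056], TCP at [0.158, 0.63, 0.215] pointing down, gripper open.
Joint ranges: [-2.53, 2.53], [-0.31, 2.02], [-1.57, 1.55], [0.28, 2.44], [-1.29, 4.43], [0.15, 1.84], [-2.92, 2.92]. Speed limits (rad/s): [2.57, 2.57, 3.14, 3.14, 3.14, 3.14, 3.14].

INTERFACE

Orientations are given as a 3x3 rotation matrix whose columns are the frame's x, y, z axes.
In Python, from station import env, effector, solver, viewer, workorder, search_frame, tip_of gives the robot as it stands. Calls block until the motion is done:
- env.reach(position, orientation): joint-space move of the TCP to a pose.
- env.movel(position, frame=None, rate=0.15): straight line of the TCP; frame=None keeps the orientation; rate is the mean speed in m/s.
- env.goto_joints(angles): joint-space move.
- effector.release() and effector.grasp(squeeze=None): open the fingers fully, or close them until they stop; squeeze is the grip in N (None keeps the last).
- env.pause(seconds).
- solver.inverse_kinematics(position, orientation): joint angles nearest the present ones, or None.
- env.sense(): the state.
- viewer.read_camera(name): name is "side" or "top"; returns (picture, depth): 384x512x3 uint8, red, green, blue; 384x512 float32, m along the optical axis (not along the pixel's ray), 0 where there is no reading.
- viewer.camera_info(name): a dict with "intrinsics" (3x3 intrinsics, pixels), "eye" and "rotation" of the camera in the world. Camera axes: x right, y up, looking along -z (the intrinsics and any distortion apply to the point x, -y, -z); pixel columns grow to the right and rows downward; lengths in m; the calibration is good to about 2 mm. A picture is of the moment at which its call begins. camera_info takes no time and is no camera call.
A pose or a line that the arm cannot do raises env.PlanningError and nothing moves.
- workorder.finish_job(): hands the job in, once; it reports no verdict.
Trained networks look in the newest picture that a camera, given by its name, has taken for a name from the list of things; names that differ only in an ending like _2 or _b are one class to them, and where a whole thing is asked for, a point or a joint stands for the part that bears it (a point fixed in the world has none). Each returns a list of dicts, best first, with "score" (0 to 1); they miss things now and then, are a little off and sometimes report something else, mostly with a low value. They report only what shows in the picture. A call takes as long as a camera call.
- search_frame(camera, name): "at" ([x, y, z] in m, in world coordinates, good to about 4 mm: the middle of the surface that is visible of it).
- tip_of(camera, name): "at" ([x, y, z] in m, in world coordinates, good to about 4 mm: a listed point, or the origin of a listed thing).
The state is a dict: "t": time; "joint_positions": joint angles; "joint_velocities": joint speeds; "tau": joint torques, N m; "ee_pos": TCP position; "tcp_rot": TCP orientation; "wrist_force": force on the tool from outside, world axes, zero at the start; "moment": the same for the moment, N m; "gripper_width": finger opening in m.
Only numpy, scipy, OpenCV 4.12 (cv2) and the standard library are available. Lean on these libraries where they do the work, as an engineer would, in place of code of your own. Each camera call takes 0.05 s, during which the arm holds its last target. There are 200 camera calls.

## Working session

There is one attempt and no reset: what is moved stays moved. The work goes in short steps, each a Python script; the robot and the scene stay as the last script left them, time stands still between calls to the robot, and variables do not carry over. Pictures are saved under pics/ and viewed, about 8 in all and at most 12, crops included, and the job is handed in when it is done.

```bash
ls; mkdir -p pics
python3 - <<'E'
from station import env, effector, solver, viewer, workorder, search_frame, tip_of
import cv2, numpy as np
for c in ("side","top"):
    im,d=viewer.read_camera(c); cv2.imwrite(f"pics/{c}0.png",im[:,:,::-1])
    i=viewer.camera_info(c); print(c,np.round(i["eye"],3),np.round(i["rotation"],3).tolist(),np.round(i["intrinsics"],1).tolist(),[k for k in i])
    for n in ("base","dock_face","module","module_face","keeper_seat","latch_pivot","lever_end","loop_bar","blue_cap_bottle","black_cap_bottle","white_cap_bottle"):
        r=tip_of(c,n); print(n,[(np.round(x["at"],3).tolist(),round(x["score"],2)) for x in r[:2]])
s=env.sense(); print(s["t"],s["ee_pos"],np.round(s["tcp_rot"],2).tolist())
E
```

```text
pics
side [ 0.029 -0.804  0.58 ] [[0.839, 0.244, -0.487], [-0.544, 0.407, -0.734], [0.02, 0.88, 0.474]] [[471.1, 0.0, 243.1], [0.0, 471.1, 186.6], [0.0, 0.0, 1.0]] ['intrinsics', 'eye', 'rotation']
base [([0.534, 0.147, -0.001], 0.67)]
dock_face [([0.522, 0.074, 0.001], 0.73)]
module [([0.502, -0.221, -0.002], 0.97)]
module_face []
keeper_seat [([0.509, -0.192, 0.084], 0.74)]
latch_pivot [([0.531, 0.103, 0.096], 0.74), ([0.509, -0.193, 0.085], 0.49)]
lever_end [([0.517, 0.064, 0.127], 0.72)]
loop_bar [([0.533, 0.13, 0.169], 0.7), ([0.534, 0.149, -0.0], 0.58)]
blue_cap_bottle [([0.522, -0.016, -0.004], 0.97)]
black_cap_bottle [([0.652, 0.034, 0.004], 0.82)]
white_cap_bottle [([0.392, 0.076, -0.002], 0.59)]
top [ 0.361 -0.046  0.912] [[0.099, 0.968, -0.23], [-0.995, 0.096, -0.024], [-0.001, 0.231, 0.973]] [[446.9, 0.0, 247.5], [0.0, 446.9, 197.1], [0.0, 0.0, 1.0]] ['intrinsics', 'eye', 'rotation']
base [([0.53, 0.146, 0.001], 0.67)]
dock_face [([0.522, 0.074, 0.002], 0.8)]
module [([0.501, -0.222, -0.002], 0.69)]
module_face [([0.516, -0.169, -0.003], 0.88)]
keeper_seat [([0.512, -0.198, 0.082], 0.77), ([0.65, 0.028, -0.0], 0.68)]
latch_pivot [([0.528, 0.102, 0.095], 0.76)]
lever_end []
loop_bar [([0.529, 0.131, 0.168], 0.68)]
blue_cap_bottle [([0.525, -0.013, 0.002], 0.6)]
black_cap_bottle [([0.649, 0.029, -0.001], 0.77)]
white_cap_bottle [([0.389, 0.075, -0.001], 0.96)]
1.2 [0.15819077 0.63045653 0.21457082] [[0.97, 0.0, 0.24], [-0.24, -0.0, 0.97], [0.0, -1.0, 0.0]]
```

View pics/side0.png

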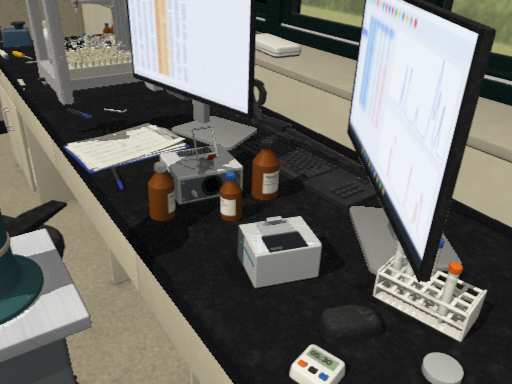

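View pics/top0.png

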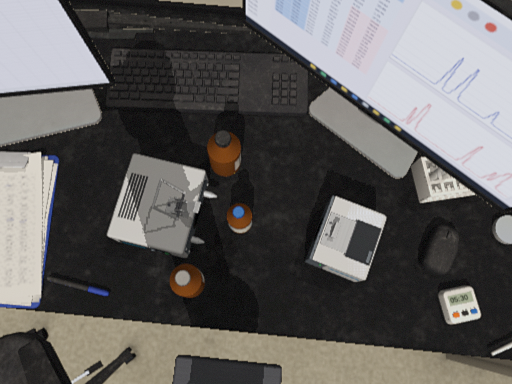

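```bash
cat > h.py <<'E'
from station import env, effector, solver, viewer, workorder, search_frame, tip_of
import cv2, numpy as np
np.set_printoptions(precision=4,suppress=True)
def cloud(c):
    im,d=viewer.read_camera(c); i=viewer.camera_info(c); K=i["intrinsics"]; K=np.array(K)
    v,u=np.mgrid[:384,:512]
    p=np.stack([(u-K[0,2])/K[0,0]*d,-(v-K[1,2])/K[1,1]*d,-d],-1)@np.array(i["rotation"]).T+np.array(i["eye"])
    p[d<=0]=np.nan
    return im,p
def box(im,p,c,size,zr=(.074,.086),r=.125):
    """rect fit of a grey box top near c: centre, yaw (frame y ~ world y)"""
    sat=im.max(-1).astype(int)-im.min(-1)
    m=(p[...,2]>zr[0])&(p[...,2]<zr[1])&(np.hypot(p[...,0]-c[0],p[...,1]-c[1])<r)&(sat<40)
    m=cv2.morphologyEx(m.astype(np.uint8),cv2.MORPH_OPEN,np.ones((3,3)))
    n,l,st,_=cv2.connectedComponentsWithStats(m); k=1+np.argmax(st[1:,4])
    q=p[l==k][:,:2].astype(np.float32)
    ctr,wh,a=cv2.minAreaRect(q*1000)
    y=(np.deg2rad(a)+np.pi/4)%(np.pi/2)-np.pi/4
    return np.array(ctr)/1000,wh,y,np.nanmedian(p[l==k][:,2])
def R(jaw):  # tool down, jaw direction angle in world xy
    z=np.array([np.cos(jaw),np.sin(jaw),0]); y=np.array([0,0,-1.]); return np.stack([np.cross(y,z),y,z],1)
def st():
    s=env.sense(); print("t %.2f"%s["t"],"p",s["ee_pos"],"F",s["wrist_force"],"w %.4f"%s["gripper_width"]); return s
E
python3 - <<'E'
from h import *
im,p=cloud("top")
for n,c in (("base",(.532,.1465)),("mod",(.5015,-.2215))): print(n,box(im,p,c,0))
def obs(p,nm):
    for y0 in np.arange(-.5,.3,.1):
        m=(p[...,2]>.16)&(p[...,1]>y0)&(p[...,1]<y0+.1)&(p[...,0]<.9)
        q=p[m]
        if len(q): print(nm,"y%.1f"%y0,"minx %.3f"%np.percentile(q[:,0],1),"z",np.percentile(q[:,2],[1,99]))
obs(p,"top")
i2,p2=cloud("side"); obs(p2,"side")
m=(abs(p[...,2])<.006)&(p[...,1]>-.2)&(p[...,1]<.0); print("table edge x",np.percentile(p[m][:,0],.5))
for j in np.arange(-np.pi,np.pi,.4):
    s=solver.inverse_kinematics([.5235,-.0145,.036],R(j)); print(round(j,2),s if s is None else np.round(s,2))
E
```

```text
base (array([0.5305, 0.1471]), (150.02041625976562, 169.77938842773438), np.float64(-0.14078641313038487), np.float64(0.07862841370120721))
mod (array([ 0.5002, -0.2223]), (108.88606262207031, 130.53115844726562), np.float64(-0.28850503457824583), np.float64(0.07934073693550414))
top y-0.5 minx 0.574 z [0.1606 0.2936]
top y-0.4 minx 0.624 z [0.1643 0.4665]
top y-0.3 minx 0.690 z [0.1659 0.4893]
top y-0.2 minx 0.757 z [0.1631 0.3982]
top y-0.1 minx 0.824 z [0.1615 0.3   ]
top y-0.0 minx 0.891 z [0.1621 0.2078]
top y0.1 minx 0.501 z [0.161  0.1719]
top y0.2 minx 0.738 z [0.1629 0.3682]
side y-0.5 minx 0.563 z [0.1647 0.4901]
side y-0.4 minx 0.623 z [0.1648 0.4902]
side y-0.3 minx 0.690 z [0.1648 0.488 ]
side y-0.2 minx 0.758 z [0.1644 0.4726]
side y-0.1 minx 0.825 z [0.1633 0.4586]
side y-0.0 minx 0.892 z [0.1637 0.4469]
side y0.1 minx 0.502 z [0.1604 0.1726]
side y0.2 minx 0.738 z [0.1639 0.4278]
table edge x 0.30693934631080416
-3.14 [-0.94  1.06  1.33  2.08 -1.21  1.14 -2.14]
-2.74 [-0.94  1.06  1.33  2.08 -1.21  1.14 -1.74]
-2.34 [-0.94  1.06  1.33  2.08 -1.21  1.14 -1.34]
-1.94 [-0.84  0.84  1.11  2.08 -1.01  0.91 -1.08]
-1.54 [-0.56  0.61  0.67  2.06 -0.6   0.67 -1.03]
-1.14 [-0.5   0.58  0.58  2.06 -0.52  0.65 -0.7 ]
-0.74 [-0.47  0.57  0.55  2.06 -0.49  0.64 -0.33]
-0.34 [-0.44  0.56  0.51  2.06 -0.45  0.63  0.03]
0.06 [-0.41  0.56  0.46  2.05 -0.42  0.62  0.4 ]
0.46 [-0.38  0.55  0.43  2.05 -0.39  0.62  0.77]
0.86 [-0.36  0.55  0.41  2.05 -0.36  0.61  1.15]
1.26 [-0.33  0.54  0.36  2.05 -0.32  0.61  1.51]
1.66 [-0.29  0.53  0.31  2.05 -0.28  0.6   1.87]
2.06 [-0.21  0.52  0.21  2.04 -0.19  0.59  2.19]
2.46 [-0.13  0.52  0.12  2.04 -0.1   0.59  2.51]
2.86 [-0.07  0.52  0.04  2.03 -0.04  0.59  2.85]
```

Run:
```python
from h import *
J=R(-.38)
print(solver.inverse_kinematics([.37,-.08,.037],J))
p=env.sense()["ee_pos"]; env.movel([p[0],p[1],.30],rate=.3)
env.reach([.5235,-.0145,.27],J); st()
env.movel([.5235,-.0145,.036],rate=.25)
effector.grasp(15); st()
env.movel([.5235,-.0145,.18],rate=.25)
env.movel([.37,-.08,.18],rate=.25)
env.movel([.37,-.08,.06],rate=.25);env.movel([.37,-.08,.0365],rate=.05); st()
effector.release(); env.movel([.37,-.08,.25],rate=.3); st()
im,_=viewer.read_camera("side"); cv2.imwrite("pics/s1.png",im[:,:,::-1])
for c in("side","top"):
    if c=="top": viewer.read_camera(c)
    for n in ("blue_cap_bottle",): print(c,[(x["at"],x["score"]) for x in tip_of(c,n)[:2]])
```

```text
[-0.4675  0.4163  0.694   2.3919 -0.579   0.4923  0.3256]
t 4.36 p [ 0.5237 -0.0134  0.2699] F [0.9577 0.0938 0.6071] w 0.0918
t 6.17 p [ 0.5235 -0.0144  0.0361] F [0.1663 0.4877 2.1756] w 0.0481
t 8.97 p [ 0.3703 -0.08    0.0368] F [-0.8554  0.3446 -0.125 ] w 0.0479
t 10.61 p [ 0.3691 -0.0799  0.249 ] F [ 0.7095  0.1105 -0.7228] w 0.0921
side [([0.3703, -0.0836, -0.0026], 0.77)]
top []
```

View pics/s1.png

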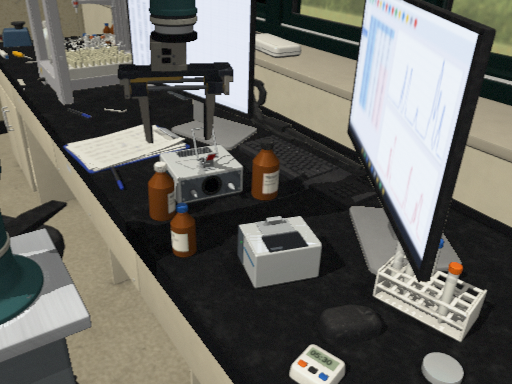

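```bash
cat >> h.py <<'E'
BC=np.array([.5305,.1471]); BY=-.141
def W(c,yaw,q):
    return np.array(c)+np.array([[np.cos(yaw),-np.sin(yaw)],[np.sin(yaw),np.cos(yaw)]])@np.array(q)
def inbase(c,yaw): 
    d=np.array(c)-BC; C,S=np.cos(BY),np.sin(BY); return np.array([C*d[0]+S*d[1],-S*d[0]+C*d[1]])*1000,yaw-BY
def look(g):
    for cam in ("top","side"):
        im,p=cloud(cam)
        try: b=box(im,p,g,0); print(cam,b[0],"wh",b[1],"yaw %.4f z %.4f"%(b[2],b[3]),"inbase",*inbase(b[0],b[2]))
        except Exception as e: print(cam,e)
    return im
E
python3 - <<'E'
from h import *
mc=[.501,-.222]; my=-.275
s=W(mc,my,[.097,-.005]); J=R(my+.3-np.pi/2)
effector.grasp(10)
env.reach([*s,.22],J); env.movel([*s,.03],rate=.25); s0=st()
e=s+np.array([-np.cos(BY),-np.sin(BY)])*.041
env.movel([*e,.03],rate=.08); st()
env.movel([*(s+[.0,0]),.03],rate=.2)
env.movel([*s,.2],rate=.3); effector.release()
env.movel([.40,-.40,.22],rate=.4); st()
look([.485,-.218])
E
```

```text
t 14.16 p [ 0.5939 -0.2537  0.0318] F [ 1.0521 -0.2617  0.2799] w 0.0006
t 14.82 p [ 0.5525 -0.2473  0.0303] F [ 0.8311 -0.2294  0.7511] w 0.0007
t 18.02 p [ 0.4003 -0.3998  0.22  ] F [ 0.4791 -0.1482  0.2205] w 0.0919
top [ 0.4765 -0.2189] wh (107.45989227294922, 130.53497314453125) yaw -0.3014 z 0.0793 inbase [  -2.033  -369.9758] -0.1603649068500204
side [ 0.4766 -0.2187] wh (110.90108489990234, 129.97451782226562) yaw -0.3056 z 0.0804 inbase [  -1.966 -369.787] -0.16457962559118003
```

Run:
```python
from h import *
J=R(BY); B=lambda y,x=-.002,z=.03: [*W(BC,BY,[x,y]),z]
env.reach(B(-.475,z=.2),J); env.movel(B(-.475),rate=.25); st()
env.movel(B(-.262),rate=.1); st()
env.movel(B(-.290),rate=.15); 
im=look(W(BC,BY,[-.002,-.2])); cv2.imwrite("pics/s2.png",im[:,:,::-1])
```

```text
t 19.93 p [ 0.4621 -0.324   0.031 ] F [ 0.0621 -0.2407 -0.0504] w 0.0918
t 22.21 p [ 0.4917 -0.1124  0.0303] F [-0.3577 -4.899   2.96  ] w 0.0922
top [ 0.553  -0.0229] wh (31.257232666015625, 61.08580017089844) yaw 0.4972 z 0.0785 inbase [  46.1992 -165.1603] 0.6381779871872999
side [ 0.5133 -0.0981] wh (15.315445899963379, 76.5400390625) yaw -0.1117 z 0.0793 inbase [  17.4309 -245.2241] 0.029265345411016747
```

View pics/s2.png

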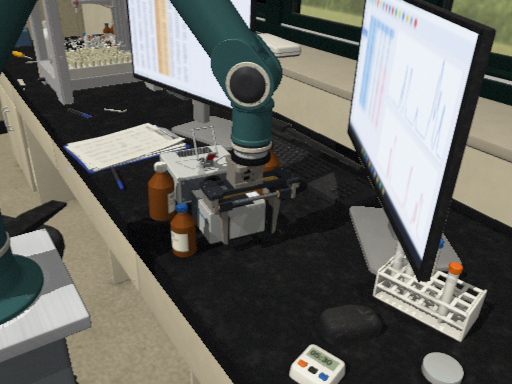

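Run:
```python
from h import *
env.movel([.40,-.36,.20],rate=.4); st()
g=W(BC,BY,[-.002,-.2])
im=look(g); look(BC)
for n in ("module","keeper_seat","latch_pivot"): print(n,[(inbase(x["at"][:2],0)[0],x["score"]) for x in tip_of("side",n)[:1]+tip_of("top",n)[:1]])
```

```text
t 23.52 p [ 0.4004 -0.3576  0.1986] F [ 0.2229  0.2467 -0.4942] w 0.0921
top [ 0.4939 -0.0467] wh (109.35255432128906, 130.33001708984375) yaw -0.1411 z 0.0794 inbase [  -9.0046 -197.02  ] -0.00011864247637219383
side [ 0.4715 -0.0455] wh (109.3368911743164, 87.42008209228516) yaw -0.1213 z 0.0809 inbase [ -31.3174 -198.9897] 0.019663318100736377
top [0.5305 0.1471] wh (150.09092712402344, 169.54263305664062) yaw -0.1437 z 0.0786 inbase [0.0176 0.0212] -0.002744918785353906
side [0.5089 0.1486] wh (154.142822265625, 126.49565124511719) yaw -0.1399 z 0.0801 inbase [-21.5723  -1.5791] 0.001146758515578633
module [(array([  -8.8022, -195.5779]), 0.91), (array([  -9.112 , -194.1069]), 0.95)]
keeper_seat [(array([ -10.9965, -166.5987]), 0.94), (array([  -6.589 , -172.0332]), 0.64)]
latch_pivot [(array([  4.2039, -43.1373]), 0.66), (array([  3.1398, -47.0254]), 0.9)]
```

Run:
```python
from h import *
B=lambda x,y,z: [*W(BC,BY,[x,y]),z]
effector.grasp(10)
env.reach(B(-.105,-.196,.22),R(BY-np.pi/2)); env.movel(B(-.105,-.196,.05),rate=.25); st()
env.movel(B(-.0745,-.196,.05),rate=.08); st()
env.movel(B(-.105,-.196,.05),rate=.2); env.movel(B(-.105,-.196,.22),rate=.3); effector.release()
env.reach(B(0,-.36,.2),R(BY)); st()
look(B(0,-.196,0)[:2])
for n in ("module","keeper_seat"): print(n,[(inbase(x["at"][:2],0)[0],x["score"]) for x in tip_of("side",n)[:1]+tip_of("top",n)[:1]])
```

```text
t 28.43 p [ 0.3996 -0.0326  0.0505] F [-0.2537 -0.2007  1.1708] w 0.0005
t 28.96 p [ 0.4302 -0.0366  0.0504] F [-0.2297  0.0028  0.1183] w 0.0009
t 33.21 p [ 0.48  -0.209  0.2  ] F [-1.5464  0.7526 -0.2101] w 0.0919
top [ 0.5036 -0.0491] wh (108.11844635009766, 130.3870849609375) yaw -0.1338 z 0.0794 inbase [   0.9525 -198.0391] 0.007188538922587168
side [ 0.5033 -0.0515] wh (107.99420928955078, 130.72177124023438) yaw -0.1359 z 0.0806 inbase [   1.0297 -200.4736] 0.0051239232875035234
module [(array([   1.9169, -196.3795]), 0.68), (array([   3.0072, -194.8107]), 0.65)]
keeper_seat [(array([   1.9282, -167.9962]), 0.94), (array([   2.9738, -168.9588]), 0.56)]
```

Run:
```python
from h import *
B=lambda x,y,z: [*W(BC,BY,[x,y]),z]
env.movel(B(0,-.295,.035),rate=.3)
env.movel(B(0,-.232,.035),rate=.12); st()
y=-.232
while y>-.3 and y<-.188:
    y+=.004 if y<-.2 else .0015
    env.movel(B(0,y,.035),rate=.08); f=env.sense()["wrist_force"]; fy=f@np.array([-np.sin(BY),np.cos(BY),0]); print("%.4f %.1f %s"%(y,fy,inbase(env.sense()["ee_pos"][:2],0)[0]))
    if fy<-22: break
env.movel(B(0,-.225,.035),rate=.2); env.movel(B(0,-.28,.22),rate=.4); st()
im=look(B(0,-.13,0)[:2]); cv2.imwrite("pics/s3.png",im[:,:,::-1][80:280,100:350].repeat(3,0).repeat(3,1)[:600])
for n in ("module","keeper_seat","lever_end","loop_bar","latch_pivot"): print(n,[(inbase(x["at"][:2],0)[0],x["at"][2],x["score"]) for x in tip_of("side",n)[:1]+tip_of("top",n)[:1]])
```

```text
t 34.92 p [ 0.498  -0.0823  0.0354] F [-0.0482  0.2188 -0.5113] w 0.0920
-0.2280 -3.4 [  -0.0111 -228.7498]
-0.2240 -4.8 [   0.0772 -224.7534]
-0.2200 -4.5 [   0.1279 -220.3555]
-0.2160 -5.0 [   0.108  -215.9944]
-0.2120 -2.8 [   0.0742 -211.8935]
-0.2080 -4.2 [  -0.1596 -208.0021]
-0.2040 -4.1 [  -0.236  -204.0652]
-0.2000 -4.7 [  -0.2114 -199.9933]
-0.1985 -4.8 [  -0.2311 -198.8735]
-0.1970 -5.7 [  -0.2142 -197.498 ]
-0.1955 -4.6 [  -0.2401 -196.0738]
-0.1940 -7.4 [  -0.3315 -195.1809]
-0.1925 -11.0 [  -0.4536 -195.1205]
-0.1910 -14.6 [  -0.5453 -195.0868]
-0.1895 -16.6 [  -0.5392 -195.1414]
-0.1880 -21.4 [  -0.551  -195.1832]
t 39.89 p [ 0.4915 -0.1282  0.2205] F [0.3615 1.143  0.668 ] w 0.0915
top [0.5166 0.0526] wh (178.32020568847656, 169.07154846191406) yaw -0.1423 z 0.0791 inbase [ -0.4941 -95.5434] -0.0013061460064385522
side [0.5174 0.0517] wh (180.0312957763672, 169.28427124023438) yaw -0.1328 z 0.0804 inbase [  0.4807 -96.31  ] 0.0081768380031155
module [(array([   1.5683, -127.7474]), -0.0045, 0.82), (array([   2.0071, -127.2811]), -0.0034, 0.93)]
keeper_seat [(array([  0.7448, -99.8866]), 0.0851, 0.85), (array([   2.9773, -102.0948]), 0.084, 0.61)]
lever_end [(array([ -0.2192, -86.6911]), 0.1305, 0.52), (array([ -2.3207, -80.4243]), 0.1273, 0.81)]
loop_bar [(array([  4.8342, -18.4033]), 0.1701, 0.56), (array([ -0.9772, -17.3091]), 0.1642, 0.48)]
latch_pivot [(array([  0.1159, -44.2226]), 0.0969, 0.78), (array([  3.4656, -46.4742]), 0.0932, 0.97)]
```

View pics/s3.png

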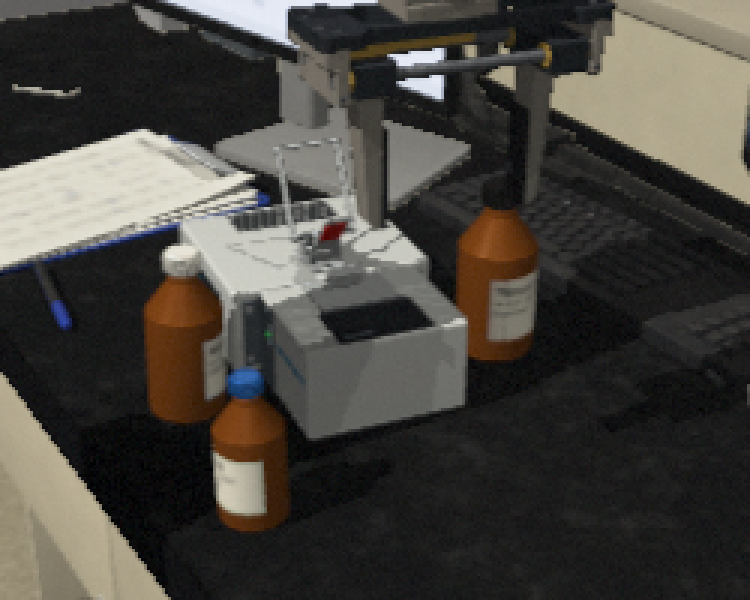

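Run:
```python
from h import *
B=lambda y,z: [*W(BC,BY,[.001,y]),z]
J=R(BY-np.pi/2)
env.movel(B(-.15,.27),rate=.4)
effector.grasp(10)
env.reach(B(.035,.26),J); env.movel(B(.035,.153),rate=.3); st()
env.movel(B(-.066,.153),rate=.1); st()
env.movel(B(-.04,.26),rate=.3); env.reach(B(-.20,.24),J); st()
for c in("top","side"):
    im,_=viewer.read_camera(c)
    for n in ("lever_end","loop_bar","keeper_seat"): print(c,n,[(inbase(x["at"][:2],0)[0],x["at"][2],x["score"]) for x in tip_of(c,n)[:2]])
cv2.imwrite("pics/s4.png",cv2.resize(im[120:220,130:280,::-1],None,fx=5,fy=5,interpolation=2))
```

```text
t 44.40 p [0.5372 0.1809 0.1537] F [ 0.792   0.6044 -0.0616] w 0.0004
t 45.56 p [0.5223 0.0824 0.1529] F [ 0.4407 -0.0988 -0.1055] w 0.0003
t 46.76 p [ 0.503  -0.0506  0.2392] F [-0.3356  1.2644 -0.6008] w 0.0005
top lever_end []
top loop_bar []
top keeper_seat []
side lever_end [(array([ -2.1987, -86.2651]), 0.1313, 0.61), (array([  2.3087, -43.3053]), 0.098, 0.51)]
side loop_bar [(array([-129.5251,  -91.5107]), -0.0014, 0.65), (array([   3.1198, -116.6189]), 0.0813, 0.47)]
side keeper_seat [(array([ -0.4005, -99.6452]), 0.0857, 0.75), (array([  -0.3684, -126.9112]), -0.0045, 0.58)]
```

View pics/s4.png

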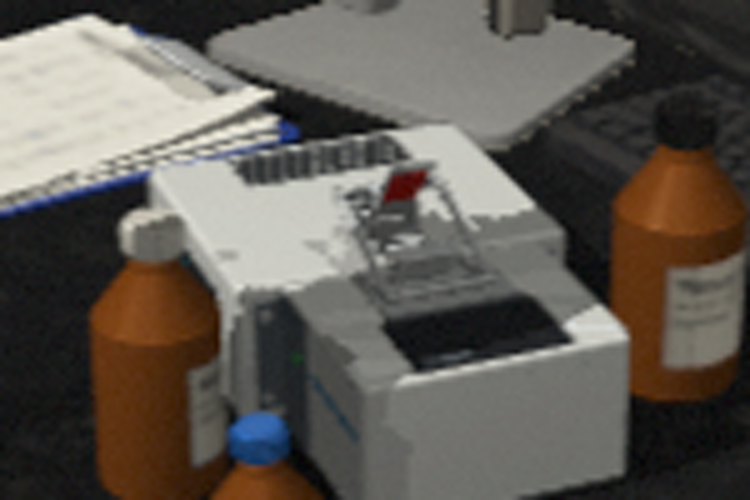

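Run:
```python
from h import *
B=lambda y,z: [*W(BC,BY,[.001,y]),z]
h=.018; PV=np.array([-.045,.094])
def P(L,a=.047,o=.008): return PV+a*np.array([np.cos(L),np.sin(L)])+o*np.array([-np.sin(L),np.cos(L)])
env.movel(B(-.145,.119),rate=.3)
path=[(-.095,.119),(-.075,.120),(-.060,.128)]+[tuple(P(L)) for L in (1.3,1.0,.75,.5,.3,.15)]+[tuple(P(0)-[0,.002])]
for y,z in path:
    env.movel(B(y-h,z),rate=.08); s=env.sense(); print("%.3f %.3f"%(y,z),inbase(s["ee_pos"][:2],0)[0],"%.4f"%s["ee_pos"][2],s["wrist_force"])
env.movel(B(.002-h,.13),rate=.2)
env.movel(B(.0,.13),rate=.2); env.movel(B(0.0,.102),rate=.06); st(); env.movel(B(0,.2),rate=.3); env.movel(B(-.30,.25),rate=.4); st()
for c in("top","side"):
    im,_=viewer.read_camera(c)
    for n in ("lever_end","loop_bar"): print(c,n,[(inbase(x["at"][:2],0)[0],x["at"][2],x["score"]) for x in tip_of(c,n)[:2]])
cv2.imwrite("pics/s5.png",cv2.resize(im[120:220,130:280,::-1],None,fx=5,fy=5,interpolation=2))
```

```text
-0.095 0.119 [   0.9821 -112.58  ] 0.1192 [ 0.0967 -0.5498 -1.0426]
-0.075 0.120 [  2.4432 -98.6608] 0.1214 [-1.088  -7.6827  6.9109]
-0.060 0.128 [  0.8366 -77.0186] 0.1279 [ 0.0777 -0.7422  0.0608]
-0.040 0.141 [  0.9298 -57.6474] 0.1414 [ 0.3477 -0.2923  0.2089]
-0.026 0.138 [  0.7123 -43.7022] 0.1375 [-0.4023  0.1377 -0.0971]
-0.016 0.132 [  0.6608 -33.5848] 0.1314 [-0.4067 -0.2353 -0.7474]
-0.008 0.124 [  0.6057 -25.2542] 0.1230 [-0.0182 -0.4328 -0.4264]
-0.002 0.116 [  0.5221 -20.2394] 0.1149 [ 0.0941 -0.5054  0.142 ]
0.000 0.109 [  0.5746 -17.7073] 0.1084 [-0.4017 -0.6456 -0.3107]
0.002 0.100 [  2.3858 -16.1527] 0.1013 [-2.3115 -1.5147 13.1937]
t 52.39 p [0.5309 0.1466 0.1017] F [-2.8819 -0.6495  4.8347] w 0.0005
t 53.77 p [ 0.4889 -0.1486  0.2489] F [ 0.038   1.4969 -1.0751] w 0.0007
top lever_end [(array([-1.5912,  7.6523]), 0.0989, 0.75)]
top loop_bar [(array([   0.985 , -100.1555]), 0.0845, 0.59)]
side lever_end [(array([1.8275, 3.4915]), 0.0986, 0.84)]
side loop_bar [(array([   4.5627, -100.4557]), 0.0843, 0.4)]
```

View pics/s5.png

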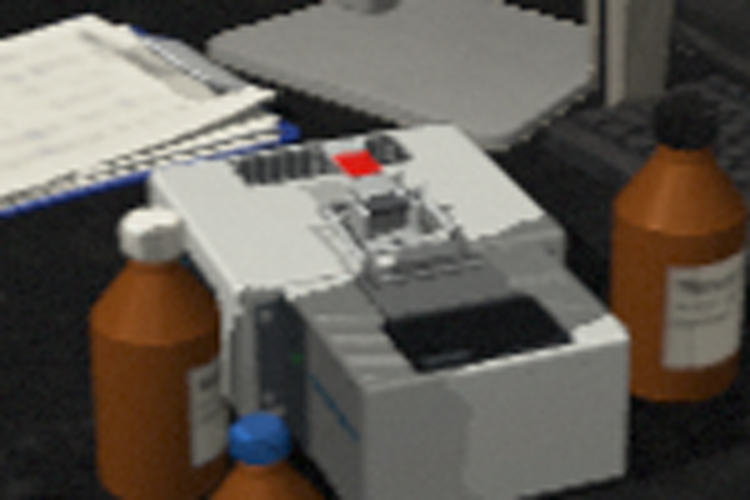

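Run:
```python
from h import *
B=lambda y,z: [*W(BC,BY,[0,y]),z]
env.reach([.40,-.30,.25],R(BY-np.pi/2)); st()
a,p=cloud("top"); b,q=cloud("side")
for im,c in((a,p),(b,q)):
    m=c[...,2]>.083; pts=c[m]; 
    loc=np.array([inbase(x[:2],0)[0] for x in pts]); k=(abs(loc[:,0])<32)&(loc[:,1]<-50)&(loc[:,1]>-125)
    L=loc[k];z=pts[k,2]*1000
    for y0 in range(-124,-50,6):
        s=(L[:,1]>=y0)&(L[:,1]<y0+6); 
        for nm,t in (("in",abs(L[:,0])<15),("out",abs(L[:,0])>18)):
            r=s&t
            if r.any(): print(y0,nm,r.sum(),"z max %.1f med %.1f"%(z[r].max(),np.median(z[r])),end=" | ")
        print()
    print("--")
for n in ("blue_cap_bottle","black_cap_bottle","white_cap_bottle"): print(n,[(x["at"],round(x["score"],2)) for x in tip_of("top",n)[:1]+tip_of("side",n)[:1]])
t=cv2.resize(a[175:265,110:260,::-1],None,fx=5,fy=5,interpolation=2); cv2.imwrite("pics/t6.png",t)
t=cv2.resize(b[145:190,185:245,::-1],None,fx=12,fy=12,interpolation=2); cv2.imwrite("pics/s6.png",t)
```

```text
t 54.81 p [ 0.401  -0.2988  0.2499] F [-0.3309  0.121  -0.2259] w 0.0001
-124 in 1 z max 83.8 med 83.8 | -124 out 5 z max 83.7 med 83.2 | 
-118 in 4 z max 83.2 med 83.2 | -118 out 6 z max 84.5 med 83.4 | 
-112 in 6 z max 84.0 med 83.6 | -112 out 6 z max 85.0 med 83.4 | 
-106 in 49 z max 98.3 med 94.2 | -106 out 17 z max 86.9 med 84.8 | 
-100 in 37 z max 98.3 med 95.7 | -100 out 18 z max 87.3 med 85.3 | 
-94 in 8 z max 84.5 med 83.7 | -94 out 17 z max 88.7 med 86.5 | 
-88 in 5 z max 84.5 med 83.7 | -88 out 15 z max 87.6 med 86.2 | 
-82 out 15 z max 88.6 med 86.8 | 
-76 out 14 z max 90.3 med 87.0 | 
-70 in 5 z max 84.3 med 83.8 | -70 out 15 z max 91.4 med 87.9 | 
-64 in 8 z max 85.5 med 83.9 | -64 out 13 z max 91.5 med 89.0 | 
-58 in 19 z max 98.3 med 90.6 | -58 out 16 z max 93.4 med 88.9 | 
-52 in 7 z max 96.9 med 94.2 | -52 out 6 z max 92.1 med 90.0 | 
--
-124 in 6 z max 84.0 med 83.5 | -124 out 6 z max 83.9 med 83.8 | 
-118 in 3 z max 83.9 med 83.4 | -118 out 2 z max 84.1 med 83.7 | 
-112 in 3 z max 84.2 med 83.9 | -112 out 5 z max 83.6 med 83.2 | 
-106 in 54 z max 99.6 med 91.5 | -106 out 17 z max 88.0 med 86.1 | 
-100 in 31 z max 97.7 med 89.7 | -100 out 6 z max 88.4 med 86.2 | 
-94 in 1 z max 83.4 med 83.4 | -94 out 7 z max 88.3 med 87.1 | 
-88 in 1 z max 83.1 med 83.1 | -88 out 5 z max 88.7 med 87.6 | 
-82 out 7 z max 90.2 med 88.5 | 
-76 out 6 z max 90.7 med 89.6 | 
-70 in 4 z max 84.4 med 84.0 | -70 out 6 z max 92.0 med 89.2 | 
-64 in 7 z max 84.1 med 83.5 | -64 out 5 z max 91.9 med 90.3 | 
-58 in 20 z max 97.7 med 87.4 | -58 out 5 z max 92.0 med 91.7 | 
-52 in 7 z max 97.0 med 86.5 | 
--
blue_cap_bottle [([0.3737, -0.0794, 0.0007], 0.74), ([0.3706, -0.078, -0.0025], 0.97)]
black_cap_bottle [([0.6484, 0.0311, 0.0002], 0.6)]
white_cap_bottle [([0.3922, 0.0753, -0.0056], 0.58), ([0.3913, 0.0741, -0.0039], 0.74)]
```

View pics/t6.png

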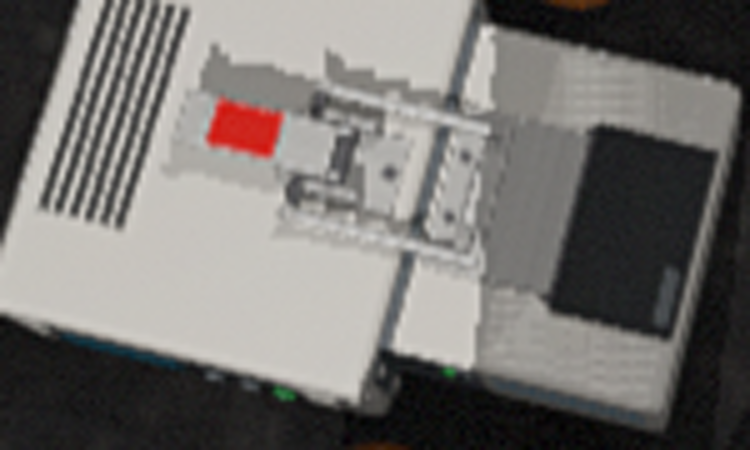

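View pics/s6.png

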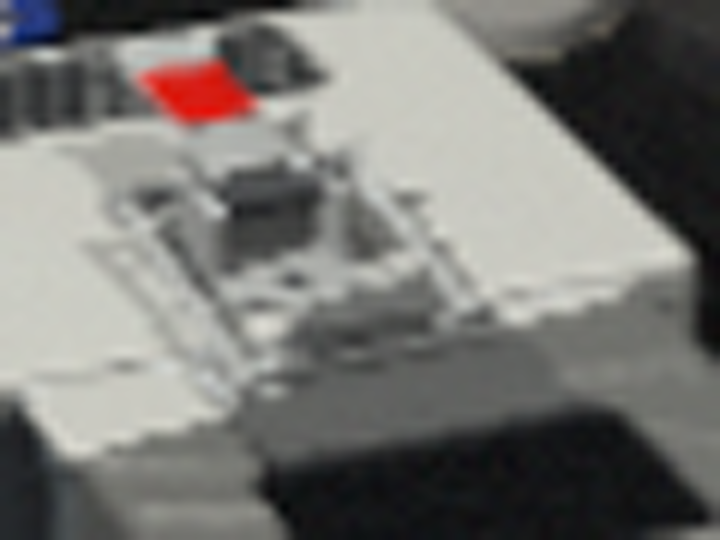

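```bash
python3 -c "
from h import *
workorder.finish_job(); st()"
```

```text
the job is handed in; nothing more can be done
the job is handed in; nothing more can be done
```

The job is done and handed in at about 55 s of the 72 s allowed; no verdict is reported, so this rests on my own checks.

**What I did**
- **Bottle:** I moved the blue-capped bottle out of the gap and stood it at about (0.37, -0.08).
- **Module:** I nudged the module sideways twice to line it up, then pushed it onto the pegs with both fingers. It hit a hard stop at the seated position (tool 195 mm from the base origin along -y), and I held the push to about 21 N.
- **Latch:** I tipped the wire loop over onto the keeper, then swung and pressed the red lever down flat.

**Last checks**
- **Lever:** It looks flat in both pictures. The lever end reads z ≈ 0.099 m, against 0.101 m expected.
- **Loop:** The crossbar is at base y ≈ -100 mm, against -102 mm expected. Depth puts the loop's ends at 85 to 87 mm, below the 98 mm top of the hook, so the bar is in the keeper.
- **Module:** After the push it sat square and seated in the images, within about 2 to 3 mm. I did not re-measure its position after latching.
- **Bottles:** The blue-capped bottle is standing. The black- and white-capped bottles read within about 3 mm of where they started.

**What was less certain**
- I felt almost no force on the lever until the very end, where it reached about 13 N. The "passed centre" claim therefore rests on the flat lever and the bar position, not on feeling it snap over.
- In the final look, the side camera did not report the black-capped bottle, so only the top camera confirms its position.

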